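# Weigh a cast bracket on a hanging spring scale

## Robot

A 7-joint arm with a two-finger parallel gripper is mounted at the origin on a cart in front of the work surface, level with it; the furniture and walls round the work are solid. World frame = base frame: x ahead of the robot, y to its left, z up, the work surface at z = 0. Lengths are in m, angles in rad, forces in N, time in s.
With the tool pointing down it reaches from about 0.4 to 0.85 m from the base axis. Payload 6.9 kg.
Tool frame: the origin (TCP) lies midway between the tips of the shut fingers; the grasp point (between the pads) lies behind it (ctrl.pinch_z is the z of the grasp point in the tool frame, in m); z points along the fingers, y is the line along which they close (so a half turn about z gives the same grasp; the last joint's range is limited). The gripper opens to 85 mm and grips with 20 to 120 N. Pads are 22 mm wide; open, the fingers measure 114 mm over their backs; the gripper's body (76 mm by 85 mm) begins 54 mm behind the grasp point. The pads swing forward as they close: fully open they stand 13 mm farther back than shut.
Start: joints at [-1.196, 0.507, -0.238, 1.5, 0.126, 1.149, -0.155], TCP at [0.167, 0.602, 0.231] pointing down, gripper open.
Joint ranges: [-3.08, 3.08], [-0.24, 2.05], [-1.43, 1.35], [0, 2.5], [-1.52, 4.66], [0.17, 1.96], [-2.89, 2.89]. Speed limits (rad/s): [2.39, 2.39, 3.14, 3.14, 3.14, 3.14, 3.14].

## Interface

Orientations are given as a unit quaternion [w, x, y, z].
In Python, from station import ctrl, get_state, vision, ticket, models gives the robot as it stands. Calls block until the motion is done:
- ctrl.movep(position, orientation): joint-space move of the TCP to a pose.
- ctrl.movel(position, frame=None, max_speed=0.15): straight line of the TCP; frame=None keeps the orientation; max_speed is the mean speed in m/s.
- ctrl.set_joints(angles): joint-space move.
- ctrl.ungrasp() and ctrl.close_gripper(force=None): open the fingers fully, or close them until they stop; force is the grip in N (None keeps the last).
- ctrl.pause(seconds).
- ctrl.ik(position, orientation): joint angles nearest the present ones, or None.
- get_state(): the state.
- vision.grab_frame(name): name is "side" or "top" or "wrist"; returns (picture, depth): 420x560x3 uint8, blue, green, red; 420x560 float32, m along the optical axis (not along the pixel's ray), 0 where there is no reading.
- vision.camera_info(name): a dict with "mtx" (3x3 intrinsics, pixels), "R" (3x3) and "t" (3): a world point X has camera coordinates R X + t; the wrist camera has in their place "hand_eye" (4x4, takes a point from camera to tool coordinates, whose origin is the TCP and whose axes are the flange's). Camera axes: x right, y down, z forward; pixel columns grow to the right and rows downward; lengths in m; the calibration is good to about 2 mm. A picture is of the moment at which its call begins: read the wrist's pose just before it. camera_info takes no time and is no camera call.
A pose or a line that the arm cannot do raises ctrl.Unreachable and nothing moves.
- ticket.close_job(): hands the job in; it is judged then, once.
Trained networks look in the newest picture that a camera, given by its name, has taken for a name from the list of things; names that differ only in an ending like _2 or _b are one class to them, and where a whole thing is asked for, a point or a joint stands for the part that bears it (a point fixed in the world has none). Each returns a list of dicts, best first, with "p" (0 to 1); they miss things now and then, are a little off and sometimes report something else, mostly with a low value. They report only what shows in the picture. A call takes as long as a camera call.
- models.recognise(camera, target): "point" ([column, row] in pixels, amid what is visible of it).
- models.masks_of(camera, target): "mask" (420x560 bool, what is visible of it) and "point" ([column, row] in pixels, amid what is visible of it).
The state is a dict: "time": time; "qpos": joint angles; "qd": joint speeds; "tau": joint torques, N m; "tcp_pos": TCP position; "eef_rot": TCP orientation; "contact_force": force on the tool from outside, world axes, zero at the start; "wrist_torque": the same for the moment, N m; "width": finger opening in m; "gripper_force": force on a finger pad.
Only numpy, scipy, OpenCV 4.12 (cv2) and the standard library are available. Lean on these libraries where they do the work, as an engineer would, in place of code of your own. Each camera call takes 0.05 s, during which the arm holds its last target. There are 200 camera calls.

## Task

Weigh the cast bracket: take it by its grip lug, hang it by its eye in the saddle of the spring scale's hook, and ease its weight on to the hook, letting go only when the scale carries all of it, so that the hook neither drops nor springs up. Do not force the hook down. Once the bracket hangs free and has settled, and not before, press the reading-hold key fully down, and leave the bracket hanging there, with the other things on the bench undisturbed.

Things in the scene. Friction and masses are not known exactly. Their poses are not given: they have to be found in the camera images.
- bracket: dark cast-iron bracket to be weighed, 122 mm tall, upright; origin at the centre of its underside, z up. Flange 46 (x) x 74 (y) x 12 mm, round boss 46 mm across up to z = 36, an arched eye, and above it an upright grip lug 26 (x) x 14 (y) mm, z = 80 to 122. Weight unknown, 0.3 to 0.9 kg; centre of mass low on the axis. Either face may look towards the hook
- bracket_eye (a point): underside of the top of the bracket's eye, 75 mm above the bracket's underside: this must rest on the hook seat. The eye is an arch of 10 mm round bar in the bracket's y-z plane, open along its x axis: 24 mm wide (y), from z = 36 up to z = 75 mm in the middle. Axes as the bracket's
- bracket_grip (a point): on the bracket, 104 mm above its underside: middle of the grip lug, which is 14 mm thick along the bracket's y axis
- scale: grey spring scale, fixed; origin on the bench straight below the unloaded hook seat. Its x axis points from the hook's open end to the column: front face at x = 95 mm, 80 mm wide, 290 mm high. Base plate 12 mm thick: x = -50 to 165 mm, y = -45 to 45 mm, and a wing out to y = -170 mm (x = -45 to 45 mm) that carries the key
- hook_seat (a point): top of the bar at the hook's saddle, where the eye must rest; 215 mm above the bench unloaded, sinks with the hook. Axes as the scale's. The hook is an 8 mm round bar along -x from the column (its top 10 mm above the seat), dipping to the saddle (flat 16 mm) and ending in an upturned tip at x = -24 to -16 mm, 17 mm above the seat. An eye goes on over the tip from -x, then down
- scale_hook (a joint): how far the hook is pulled down, in m: 0 with nothing hung, lower stop at 0.115. A soft damped spring, 100 N/m, so it sinks 98 mm for each kg hung on it
- hold_key (a joint): travel of the reading-hold key, in m: 0 up, 0.006 fully down, which takes 5 N; it springs back up. It counts as pressed beyond 0.004
- hold_key_top (a point): middle of the top of the round 28 mm reading-hold key, pressed straight down; it stands on the wing of the base plate beside the hook, 125 mm from the hook's line towards the scale's -y
- spanner_3: bystander, leave alone: plain bright steel spanner, 32x135x9 mm, lying flat; origin at the centre of its underside
- tray_block_5: bystander, leave alone: reddish wood offcut, 42x70x30 mm; origin at the centre of its underside
- tray_tin_1: bystander, leave alone: low round metal tin, 68 mm across, 26 mm high; origin at the centre of its underside
- tray_dowel_c: bystander, leave alone: thin square wooden stick, 16x120x16 mm; origin at the centre of its underside
- tray_block_7: bystander, leave alone: small wood offcut, 35x60x24 mm; origin at the centre of its underside
- tray_tin_3: bystander, leave alone: low round tin with a lid, 64 mm across, 22 mm high; origin at the centre of its underside

How it is judged:
By the outcome, as a careful person would: the job done as asked, in the order asked, and still so for the second after the job is handed in, with the robot touching nothing.
It also fails if it takes over 61 s, if anything falls off the work surface, if the arm or the gripper's body presses on something with over 40 N, if the wrist force passes 120 N, or if a joint passes its speed limit or range.

## Working session

There is one attempt and no reset: what is moved stays moved. The work goes in short steps, each a Python script; the robot and the scene stay as the last script left them, time stands still between calls to the robot, and variables do not carry over. Pictures are saved under pics/ and viewed, at most 10 in all, crops included, and the job is handed in when it is done.

```bash
mkdir -p pics; ls; cat > h.py <<'E'
import numpy as np, cv2
from station import ctrl, get_state, vision, ticket, models
from scipy.spatial.transform import Rotation as Rn
def pose(s=None):
    s=s or get_state(); q=s['eef_rot']; T=np.eye(4)
    T[:3,:3]=Rn.from_quat([q[1],q[2],q[3],q[0]]).as_matrix() if np.ndim(q)==1 else q
    T[:3,3]=s['tcp_pos']; return T
def cam(name):
    c=vision.camera_info(name); K=np.array(c['mtx'])
    if 'R' in c:
        R=np.array(c['R']);t=np.array(c['t']).ravel(); return K,R.T,-R.T@t
    T=pose()@np.array(c['hand_eye']); return K,T[:3,:3],T[:3,3]
def cloud(name,d,C):
    K,R,o=C; v,u=np.indices(d.shape)
    p=np.stack([(u-K[0,2])/K[0,0]*d,(v-K[1,2])/K[1,1]*d,d],-1)
    return p@R.T+o
def down(yaw):  # tool z down, tool y at angle yaw+90deg
    x=np.array([np.cos(yaw),np.sin(yaw),0]);z=np.array([0,0,-1.]);y=np.cross(z,x)
    q=Rn.from_matrix(np.stack([x,y,z],1)).as_quat(); return [q[3],q[0],q[1],q[2]]
E
python3 - <<'E'
from h import *
print(get_state(), ctrl.pinch_z)
ims=[]
for n in ['side','top']:
    C=cam(n); im,d=vision.grab_frame(n); P=cloud(n,d,C); np.savez(n,im=im,d=d,P=P); ims.append(im); print(n,C[2],C[1][:,2])
    for t in ['bracket','scale','scale_hook','hold_key','spanner_3','tray_block_5','tray_tin_1','tray_dowel_c']:
        for m in models.masks_of(n,t)[:2]:
            q=P[m['mask']&(d>0)]
            if len(q): print(n,t,round(m['p'],2),np.round(m['point']),np.round(np.percentile(q,[3,50,97],axis=0),3).tolist())
for n,im in zip(['side','top'],ims): cv2.imwrite(f'pics/{n}0.png',im)
E
```

```text
pics
{'time': 0.0, 'qpos': array([-1.19549946,  0.50832238, -0.23752587,  1.50114002,  0.12568451,
        1.14888531, -0.15477659]), 'qd': array([ 1.34058637e-03,  6.24668393e-04,  1.74825330e-03,  4.57249826e-04,
        7.75344083e-05, -1.93495139e-03,  1.81126578e-04]), 'tau': array([-1.06547315e-03, -6.20591283e+01, -2.18685329e+00, -2.49641132e+01,
        1.26762839e-02,  1.22481905e-02, -2.94446033e-05]), 'tcp_pos': array([0.16652015, 0.60188734, 0.23043682]), 'eef_rot': array([-1.09288078e-04,  1.34471718e-01,  9.90917038e-01, -8.77047696e-04]), 'contact_force': array([-0.21714917,  0.81185734, -0.02967769]), 'wrist_torque': array([-0.02716035,  0.04431952,  0.02537314]), 'gripper_force': 0.0, 'width': 0.08560283723411512} -0.0187
side [0.43431195 0.99249809 0.76809761] [ 0.14475653 -0.75227445 -0.64275089]
side bracket 0.68 [286. 280.] [[0.518, 0.372, 0.008], [0.537, 0.395, 0.034], [0.557, 0.419, 0.121]]
side scale 0.85 [276. 194.] [[0.48, -0.012, 0.006], [0.608, 0.163, 0.029], [0.667, 0.187, 0.29]]
side scale_hook 0.67 [301. 152.] [[0.498, 0.131, 0.21], [0.552, 0.139, 0.22
[... 1529 characters left out ...]
.67 [287. 162.] [[0.717, 0.211, 0.017], [0.746, 0.237, 0.021], [0.773, 0.264, 0.025]]
top spanner_3 0.55 [275. 290.] [[0.351, 0.217, -0.001], [0.385, 0.278, 0.008], [0.419, 0.331, 0.013]]
top tray_block_5 0.91 [253. 197.] [[0.609, 0.307, 0.001], [0.642, 0.335, 0.029], [0.678, 0.367, 0.034]]
top tray_block_5 0.83 [221. 206.] [[0.611, 0.399, 0.019], [0.626, 0.428, 0.024], [0.643, 0.456, 0.027]]
top tray_tin_1 0.74 [188. 234.] [[0.509, 0.487, 0.002], [0.539, 0.517, 0.025], [0.57, 0.548, 0.028]]
top tray_tin_1 0.6 [286. 164.] [[0.717, 0.211, 0.016], [0.745, 0.237, 0.021], [0.771, 0.264, 0.025]]
top tray_dowel_c 0.69 [195. 264.] [[0.414, 0.464, 0.003], [0.454, 0.507, 0.016], [0.491, 0.547, 0.02]]
```

View pics/side0.png

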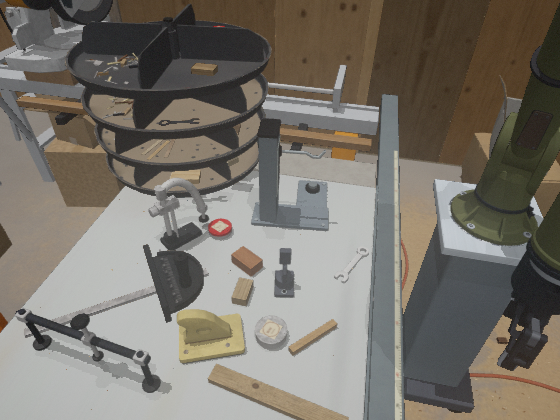

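View pics/top0.png

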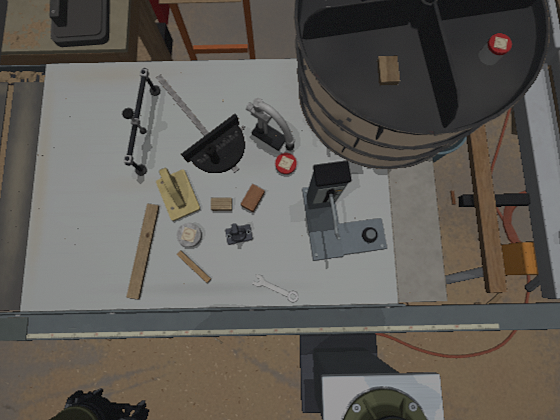

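```bash
python3 - <<'E'
from h import *
for n in ['side','top']:
    z=np.load(n+'.npz'); P=z['P'].reshape(-1,3); ok=z['d'].ravel()>0
    P=P[ok]
    def box(q,l):
        r=cv2.minAreaRect(q[:,:2].astype(np.float32)*1000); print(n,l,len(q),[np.round(x,1) for x in r],np.round(q.mean(0),4), 'z',np.round(np.percentile(q[:,2],[5,50,95]),4))
    r=lambda a,b,c,d,e,f:P[(P[:,0]>a)&(P[:,0]<b)&(P[:,1]>c)&(P[:,1]<d)&(P[:,2]>e)&(P[:,2]<f)]
    box(r(.49,.59,.33,.43,.118,.13),'lugtop')
    box(r(.49,.59,.33,.46,.09,.115),'lugsides')
    box(r(.48,.60,.31,.46,.007,.016),'flange')
    box(r(.48,.7,.05,.25,.283,.30),'coltop')
    h=r(.48,.602,.05,.2,.19,.25); box(h,'hook')
    for x in np.arange(.49,.62,.008):
        k=h[abs(h[:,0]-x)<.004]
        if len(k): print(round(x,3),len(k),np.round(k.mean(0),4),'z',np.round(np.percentile(k[:,2],[2,98]),4),'y',np.round(np.percentile(k[:,1],[2,98]),4))
    box(r(.49,.57,-.03,.04,.026,.05),'key')
    box(r(.40,.75,-.06,.25,.008,.018),'base')
E
```

```text
side lugtop 64 [array([539.5, 383. ]), array([24.3, 15.2]), np.float64(11.8)] [0.5402 0.3839 0.1211] z [0.1186 0.1213 0.1232]
side lugsides 87 [array([538.9, 388.1]), array([22.9,  5. ]), np.float64(11.7)] [0.5391 0.3882 0.1028] z [0.0909 0.1026 0.1142]
side flange 202 [array([540.5, 383.5]), array([44.7, 75.6]), np.float64(10.6)] [0.5366 0.4032 0.0116] z [0.0079 0.0118 0.0147]
side coltop 376 [array([633.1, 148.6]), array([50. , 81.8]), np.float64(7.0)] [0.6318 0.1538 0.2892] z [0.2855 0.2896 0.2912]
side hook 154 [array([548. , 138.5]), array([109.6,  13.7]), np.float64(10.2)] [0.5461 0.1388 0.2205] z [0.211  0.2214 0.2278]
0.49 2 [0.4937 0.1312 0.2283] z [0.2272 0.2294] y [0.1306 0.1317]
0.498 13 [0.4979 0.1329 0.2264] z [0.2202 0.2315] y [0.1295 0.1354]
0.506 15 [0.5057 0.1345 0.2159] z [0.2097 0.2209] y [0.1293 0.1378]
0.514 12 [0.5146 0.1347 0.2125] z [0.2079 0.2161] y [0.1322 0.1374]
0.522 9 [0.5221 0.1354 0.2133] z [0.2105 0.2159] y [0.13   0.1397]
0.53 12 [0.5297 0.1369 0.2165] z [0.2108 0.2217] y [0.1339 0.1397]
0.538 11 [0.5376 0.1372 0.2209] z [0.2166 0.2249] y [0.1355 0.
[... 1983 characters left out ...]
0.2242] z [0.2212 0.2253] y [0.1303 0.1369]
0.562 12 [0.5617 0.1353 0.2251] z [0.2231 0.2278] y [0.1317 0.139 ]
0.57 12 [0.5695 0.1358 0.2245] z [0.2217 0.2281] y [0.132  0.1385]
0.578 11 [0.578  0.1371 0.2234] z [0.221  0.2265] y [0.1331 0.1401]
0.586 11 [0.586  0.1379 0.2249] z [0.2232 0.2271] y [0.1352 0.1402]
0.594 12 [0.594  0.139  0.2238] z [0.2217 0.2265] y [0.1351 0.1418]
0.602 10 [0.6009 0.1428 0.2239] z [0.2182 0.2287] y [0.1373 0.1479]
top key 101 [array([527.4,   5.5]), array([34.7, 35.5]), np.float64(70.5)] [0.5269 0.0058 0.0328] z [0.0265 0.0336 0.0371]
top base 2694 [array([619.5,  99.5]), array([333.1, 226.1]), np.float64(17.7)] [0.5357 0.0904 0.0125] z [0.0092 0.0124 0.0159]
```

The side view shows the bracket at (285,272), the hook at (301,152) and the key at (312,187). The top view shows them at (238,234), (330,235) and (370,234). The two cameras disagree by about 5 mm in y, so I'll check with the wrist camera from above the bracket.

```bash
cat > w.py <<'E'
from h import *
def look(tag,regs):
    C=cam('wrist'); im,d=vision.grab_frame('wrist'); P=cloud('wrist',d,C)
    cv2.imwrite(f'pics/{tag}.png',im); np.savez(tag,im=im,d=d,P=P)
    P=P[d>0]
    for l,(a,b,c,d_,e,f) in regs.items():
        q=P[(P[:,0]>a)&(P[:,0]<b)&(P[:,1]>c)&(P[:,1]<d_)&(P[:,2]>e)&(P[:,2]<f)]
        if len(q)>3:
            r=cv2.minAreaRect(q[:,:2].astype(np.float32)*1000); print(l,len(q),[np.round(x,1) for x in r],np.round(q.mean(0),4),'z',np.round(np.percentile(q[:,2],[5,50,95]),4))
        else: print(l,len(q))
BR={'lugtop':(.49,.59,.33,.43,.116,.13),'flange':(.48,.60,.31,.46,.007,.016)}
E
python3 - <<'E'
from w import *
ctrl.movep([.50,.375,.27],down(np.radians(191)))
s=get_state(); print(s['time'],s['qpos'],s['tcp_pos'],s['contact_force'])
look('w1',BR)
print(models.recognise('wrist','bracket_grip')[:2])
E
```

```text
2.4 [-0.50528201  0.48572561 -0.29778898  1.43544606  0.1441643   1.24198128
  0.94736712] [0.49886476 0.37631428 0.26994488] [-0.42673879  0.35714172  0.09898468]
lugtop 340 [array([539.9, 382.6]), array([24.8, 13.1]), np.float64(10.7)] [0.5392 0.3823 0.1211] z [0.1188 0.1213 0.1227]
flange 865 [array([540.2, 382.3]), array([44.3, 74.1]), np.float64(11.1)] [0.5352 0.3814 0.0118] z [0.0096 0.0118 0.0138]
[{'point': [278.8, 203.8], 'p': 0.97}]
```

View pics/w1.png

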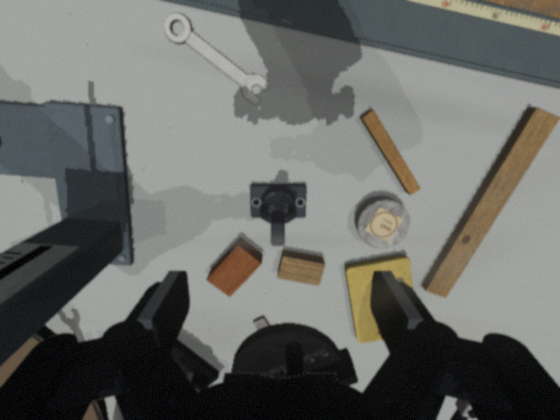

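The wrist view shows the bracket lug at about (280,205), clear for a grasp. It places the bracket at (0.540, 0.3825) with a yaw of 11°, which agrees with the side camera. Next I'll measure the hook from above while the gripper is empty, then come back to grasp.

```bash
python3 - <<'E'
from w import *
ctrl.movep([.465,.135,.38],down(np.radians(187)))
s=get_state(); print(s['time'],s['qpos'],s['tcp_pos'])
look('w2',{'coltop':(.55,.7,.05,.25,.283,.3),'hook':(.48,.6,.08,.2,.195,.25),'key':(.49,.57,-.03,.045,.0325,.05)})
z=np.load('w2.npz'); P=z['P'][z['d']>0]
h=P[(P[:,0]>.48)&(P[:,0]<.603)&(P[:,1]>.08)&(P[:,1]<.2)&(P[:,2]>.195)&(P[:,2]<.25)]
if len(h)>5:
  c=np.polyfit(h[:,0],h[:,1],1); print('yaw',np.degrees(np.arctan(c[0])),'y at .515',np.polyval(c,.515))
  for x in np.arange(.486,.61,.004):
    k=h[abs(h[:,0]-x)<.002]
    if len(k): print(round(x,3),len(k),np.round(k[:,1].mean(),4),np.round(np.percentile(k[:,2],[50,95]),4))
for t in ['hook_seat','hold_key_top']:
  for r in models.recognise('wrist',t)[:2]:
    u,v=np.round(r['point']).astype(int); print(t,r['p'],u,v,z['P'][v,u])
E
```

```text
3.5417 [-0.13132668  0.19489481 -0.25909673  1.57035921  0.04971934  1.38333319
  1.29988597] [0.46494053 0.13636533 0.37946555]
coltop 1515 [array([617.6, 145. ]), array([20.1, 80. ]), np.float64(6.2)] [0.6142 0.1458 0.2885] z [0.2842 0.2892 0.2905]
hook 686 [array([545.9, 136.9]), array([108.6,   7.7]), np.float64(6.6)] [0.5445 0.1366 0.2217] z [0.2133 0.2234 0.2299]
key 195 [array([529.6,  10. ]), array([25.2, 26.1]), np.float64(49.9)] [0.5297 0.0094 0.0339] z [0.0328 0.0337 0.0352]
yaw 6.946034345267064 y at .515 0.133224121230351
0.49 2 0.131 [0.2282 0.2294]
0.494 32 0.1311 [0.2303 0.2316]
0.498 21 0.1312 [0.2304 0.2315]
0.502 12 0.1324 [0.2235 0.2273]
0.506 14 0.1326 [0.2185 0.2221]
0.51 22 0.1328 [0.214  0.2156]
0.514 27 0.1332 [0.2141 0.2155]
0.518 31 0.1335 [0.214  0.2153]
0.522 30 0.1341 [0.2141 0.2164]
0.526 35 0.1345 [0.2158 0.218 ]
0.53 33 0.1351 [0.2182 0.2202]
0.534 37 0.1357 [0.2201 0.2223]
0.538 32 0.1359 [0.2227 0.2241]
0.542 30 0.1364 [0.2238 0.2253]
0.546 30 0.1373 [0.2239 0.2252]
0.55 26 0.1376 [0.224  0.2255]
0.554 24 0.1375 [0.2241 0.2255]
0.558 25 0.1379 [0.2243 0.2255]
0.562 23 0.1382 [0.2239 0.2251]
0.566 21 0.1391 [0.2242 0.2253]
0.57 24 0.1391 [0.2241 0.225 ]
0.574 26 0.1398 [0.2243 0.2258]
0.578 19 0.1403 [0.2242 0.2251]
0.582 23 0.1408 [0.2244 0.2254]
0.586 20 0.1407 [0.2237 0.225 ]
0.59 21 0.1416 [0.2243 0.2251]
0.594 25 0.1419 [0.2243 0.2252]
0.598 21 0.1427 [0.224  0.2255]
0.602 123 0.1449 [0.2253 0.2309]
hook_seat 0.61 272 283 [0.56565364 0.14096793 0.22498633]
hold_key_top 0.59 197 188 [0.52694829 0.01274469 0.0333333 ]
```

View pics/w2.png

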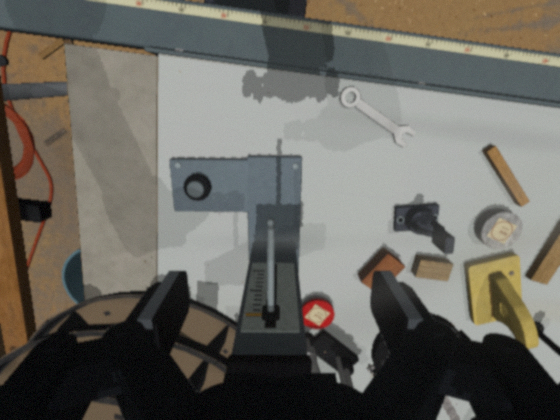

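The wrist view shows the hook bar running down column ~271, with its tip near (269,225), and the key at (197,188). The seat comes out at (0.515, 0.1332, 0.215) with a yaw of 7°, and the key at (0.530, 0.010, 0.034). Those match the given sizes. Grasping now.

```bash
python3 - <<'E'
from w import *
q=down(np.radians(191))
ctrl.movep([.540,.3825,.20],q); ctrl.pause(.2)
C=pose(); look('w3',{**BR,'lugtop':(.49,.59,.33,.43,.119,.13)}); print(C[:3,3])
ctrl.movel([.540,.3825,.089],max_speed=.08); ctrl.pause(.3)
s=get_state(); print(s['time'],s['tcp_pos'],s['contact_force'],s['wrist_torque'])
ctrl.close_gripper(60)
s=get_state(); print(s['time'],s['tcp_pos'],s['contact_force'],s['wrist_torque'],s['width'],s['gripper_force'])
E
```

```text
lugtop 571 [array([540.5, 382.6]), array([25.8, 13.6]), np.float64(10.4)] [0.5399 0.3823 0.1213] z [0.1197 0.1214 0.1225]
flange 1330 [array([540.2, 382.4]), array([45.3, 74.1]), np.float64(11.2)] [0.5352 0.3813 0.0116] z [0.0091 0.0116 0.0135]
[0.54086608 0.38141057 0.20141267]
6.975 [0.54008228 0.38253467 0.08922445] [ 0.31723883 -0.75800946  0.68927177] [ 0.029995   -0.03942792 -0.01218122]
7.625 [0.54014328 0.382343   0.08907327] [ 0.59993007 -0.10660277  1.37072123] [-0.15773986 -0.02315414  0.02408557] 0.013453504802588213 58.89687538146973
```

```bash
cat >> h.py <<'E'
def favg(n=10,dt=.02):
    a=[]
    for _ in range(n): ctrl.pause(dt); a.append(get_state()['contact_force'])
    return np.mean(a,0),np.std(a,0)
SEAT=np.array([.515,.1332,.215]); YAW=np.radians(7); SX=np.array([np.cos(YAW),np.sin(YAW),0])
E
python3 - <<'E'
from h import *
T0=get_state()['time']
ctrl.movel([.540,.3825,.26],max_speed=.12)
ctrl.movep([.43,.24,.265],down(np.radians(189)))
ctrl.movep(SEAT-.075*SX+[0,0,.024+.014],down(np.radians(187))); ctrl.pause(.3)
f=favg(); s=get_state(); print(s['time'],s['tcp_pos'],f,s['width'],s['qpos'])
for n in ['side','wrist']:
    C=cam(n); im,d=vision.grab_frame(n); P=cloud(n,d,C); np.savez(n+'1',im=im,d=d,P=P)
    if n=='side': cv2.imwrite('pics/side1.png',cv2.resize(im[60:300,180:500],None,fx=2.4,fy=2.4))
    else: cv2.imwrite('pics/w4.png',im)
E
```

```text
10.9583 [0.44051851 0.12449643 0.25300925] (array([ 0.072242  ,  0.18752781, -3.2208538 ]), array([0.45994713, 0.43674616, 0.52450005])) 0.013192921264622612 [-0.05247014  0.23471927 -0.3490445   1.87921287  0.09213737  1.04312388
  1.25471535]
```

View pics/side1.png

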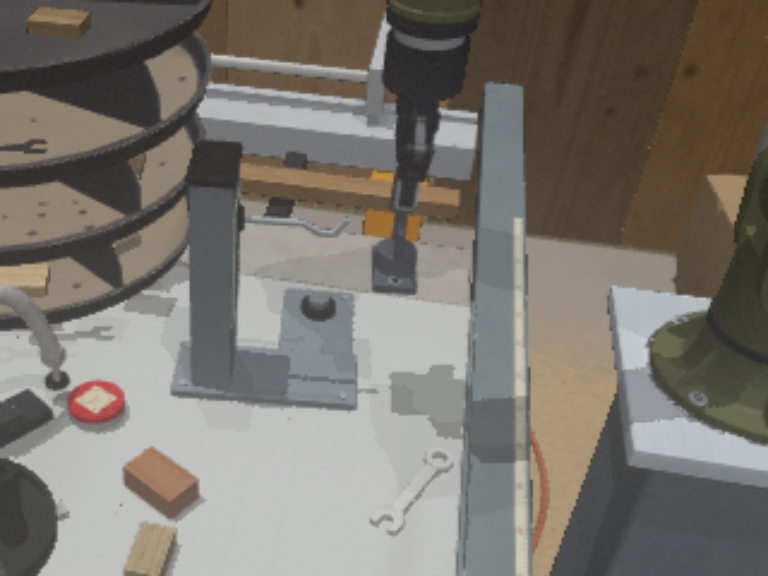

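The side view shows the bracket held upright in front of the hook tip: eye at about (397,225), hook tip at about (348,222). The measured weight is about 3.3 N. I'll check the relative position in this one camera's point cloud, then insert.

```bash
python3 - <<'E'
from h import *
z=np.load('side1.npz'); P=z['P'][z['d']>0]
R=np.stack([SX,np.cross([0,0,1],SX),[0,0,1]])
L=(P-SEAT)@R.T*1000
def show(l,x0,x1,y0,y1,z0,z1):
    q=L[(L[:,0]>x0)&(L[:,0]<x1)&(L[:,1]>y0)&(L[:,1]<y1)&(L[:,2]>z0)&(L[:,2]<z1)]
    print(l,len(q), *( [np.round(np.percentile(q[:,i],[2,50,98]),1) for i in range(3)] if len(q)>3 else []))
show('flange',-120,-40,-60,60,-60,-36)
show('boss',-120,-40,-60,60,-30,-14)
show('eye',-120,-40,-60,60,-12,30)
show('hooktip',-30,-14,-15,15,0,25); show('saddle',-6,6,-15,15,-10,10)
E
```

```text
flange 174 [-96.8 -71.7 -51.7] [-27.9  31.1  38. ] [-49.1 -40.3 -36.7]
boss 164 [-95.1 -71.7 -54.5] [-15.3  11.2  23.2] [-29.4 -17.9 -14.5]
eye 82 [-78.8 -73.3 -69.6] [-14.2  17.7  23.2] [-10.9   9.9  29.1]
hooktip 15 [-21.3 -17.1 -14.2] [0.6 1.4 5.7] [ 5.3 13.2 17.9]
saddle 18 [-5.5 -0.2  4.9] [-3.5  1.1  5.4] [-7.7 -2.1  0.2]
```

Their relative position matches the plan: eye centre at x ≈ -74 mm, y aligned within 1 mm, heights right. Inserting, then lowering in small steps while watching the force.

```bash
python3 - <<'E'
from h import *
ctrl.movel(SEAT+[0,0,.038],max_speed=.05); ctrl.pause(.2)
f=favg(); s=get_state(); print(s['time'],s['tcp_pos'],f[0])
ctrl.movel(SEAT+[0,0,.014+.004],max_speed=.05); ctrl.pause(.2)
for _ in [0]:
    f=favg(15); s=get_state(); print(s['time'],s['tcp_pos'],f[0],f[1])
C=cam('side'); im,d=vision.grab_frame('side'); cv2.imwrite('pics/side2.png',cv2.resize(im[90:230,220:400],None,fx=4,fy=4))
E
```

```text
13.075 [0.51498699 0.13318664 0.25304167] [ 0.06239226 -0.00950571 -3.03679629]
14.075 [0.51501281 0.13322035 0.23307985] [-0.14106117 -0.02627389 -3.08009135] [0.45515039 0.45113678 0.50855351]
```

View pics/side2.png

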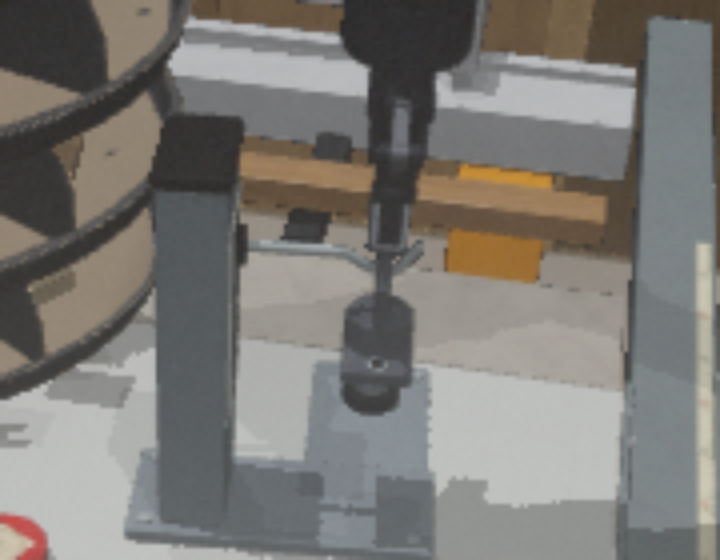

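The side view shows the eye over the saddle at about (382,258), with the hook passing through it. Now easing the load on.

```bash
python3 - <<'E'
from h import *
rec=[]
for dz in [-.004,-.010,-.018,-.024,-.028]:
    ctrl.movel(SEAT+[0,0,.014+dz],max_speed=.03); ctrl.pause(.25)
    f=favg(30,.01); s=get_state(); rec.append((s['tcp_pos'][2],f[0][2])); print(round(s['time'],2),s['tcp_pos'],np.round(f[0],2),np.round(f[1],2),np.round(s['wrist_torque'],2))
r=np.array(rec); c=np.polyfit(r[:,0],r[:,1],1); print(c, 'zero at',-c[1]/c[0], 'k=100 zero at',np.mean(r[:,0]+r[:,1]/100))
E
```

```text
15.04 [0.51511741 0.13324624 0.22508825] [ 1.47  0.53 -2.56] [0.59 0.49 0.44] [ 0.14 -0.41 -0.02]
15.89 [0.51507467 0.13324298 0.21907059] [ 2.02  0.71 -2.01] [0.53 0.47 0.57] [ 0.15 -0.47 -0.02]
16.81 [0.51504616 0.13321111 0.21105216] [ 2.35  0.89 -1.17] [0.47 0.47 0.57] [ 0.15 -0.48  0.04]
17.66 [0.51503984 0.13319545 0.20504457] [ 2.65  1.05 -0.42] [0.49 0.44 0.46] [ 0.22 -0.57  0.01]
18.44 [0.51510295 0.13319615 0.20106713] [ 3.63  0.66 -0.11] [0.54 0.61 0.44] [ 0.19 -0.86 -0.07]
[-104.72932322   20.97639795] zero at 0.20029154494085563 k=100 zero at 0.199725303327504
```

The vertical load transfers as expected, with zero load near z = 0.200. But a sideways force of about +3.6 N along x has built up, so the eye is leaning on the tip-side slope of the saddle. I'll move it toward the column in small steps until that goes away.

```bash
python3 - <<'E'
from h import *
for dx in [.001,.002,.003,.004]:
    ctrl.movel(SEAT+dx*SX+[0,0,.014-.028],max_speed=.02); ctrl.pause(.15)
    f=favg(25,.01); s=get_state(); print(dx,round(s['time'],2),s['tcp_pos'],np.round(f[0],2),np.round(s['wrist_torque'],2),s['width'])
    if f[0][0]<.5: break
E
```

```text
0.001 19.05 [0.51590936 0.13319843 0.20095851] [ 2.46  0.23 -0.35] [-0.   -0.49  0.03] 0.012911262219696934
0.002 19.66 [0.51671125 0.1333538  0.2008967 ] [ 0.03 -0.11 -0.44] [-0.03  0.05 -0.04] 0.013457311698160654
```

```bash
python3 - <<'E'
from h import *
dx=.003
for i,z in enumerate([.1985,.197,.1955]):
    ctrl.movel(np.array([*(SEAT+dx*SX)[:2],z]),max_speed=.02); ctrl.pause(.25)
    f=favg(60,.01); s=get_state(); print(round(s['time'],2),s['tcp_pos'],np.round(f[0],2),np.round(s['wrist_torque'],2))
    if f[0][2]>-.08: break
E
```

```text
20.69 [0.51794753 0.13353759 0.19847515] [-1.56 -0.29 -0.03] [-0.1   0.33 -0.05]
```

```bash
python3 - <<'E'
from h import *
for dx in [.0023,.0019]:
    ctrl.movel(np.array([*(SEAT+dx*SX)[:2],.1985]),max_speed=.02); ctrl.pause(.25)
    f=favg(60,.01); s=get_state(); print(round(s['time'],2),s['tcp_pos'],np.round(f[0],2),np.round(s['wrist_torque'],2))
    if f[0][0]>-.3: break
E
```

```text
21.69 [0.51732526 0.13350173 0.19849056] [ 1.59 -0.11 -0.13] [ 0.   -0.35  0.02]
```

```bash
python3 - <<'E'
from h import *
dx=.0027
ctrl.movel(np.array([*(SEAT+dx*SX)[:2],.198]),max_speed=.02); ctrl.pause(.25)
f=favg(60,.01); s=get_state(); print(round(s['time'],2),s['tcp_pos'],np.round(f[0],2),np.round(s['wrist_torque'],2))
if abs(f[0][0])<1 and abs(f[0][2])<.2:
    ctrl.ungrasp(); ctrl.pause(.3); s=get_state(); print(s['time'],s['width'],s['contact_force'])
    C=cam('side'); im,d=vision.grab_frame('side'); cv2.imwrite('pics/side3.png',cv2.resize(im[90:230,220:400],None,fx=4,fy=4)); np.savez('side3',P=cloud('side',d,C),d=d)
E
```

```text
22.69 [0.51751032 0.13352488 0.19794408] [-0.39 -0.24  0.04] [-0.05  0.18  0.02]
23.6833 0.08580429864374023 [ 0.02761999  0.13500227 -0.90435393]
```

View pics/side3.png

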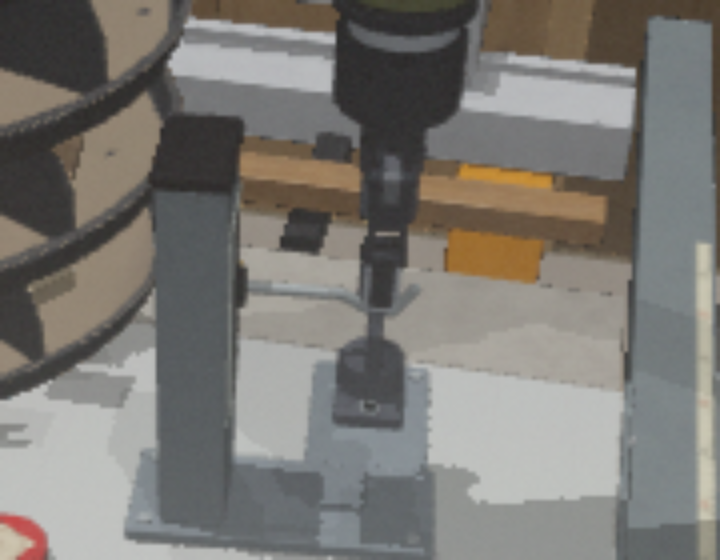

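The side view shows the bracket hanging upright on the saddle at about (378,305), about 33 mm down, with the fingers open. I'll retreat straight up, shut the fingers, move over the key and check that the bracket has settled.

```bash
python3 - <<'E'
from h import *
def chk():
    C=cam('side'); im,d=vision.grab_frame('side'); P=cloud('side',d,C)[d>0]
    R=np.stack([SX,np.cross([0,0,1],SX),[0,0,1]]); L=(P-SEAT)@R.T*1000
    q=L[(abs(L[:,0])<45)&(abs(L[:,1])<60)&(L[:,2]>-112)&(L[:,2]<-60)]
    l=L[(abs(L[:,0])<20)&(abs(L[:,1])<20)&(L[:,2]>-15)&(L[:,2]<40)]
    print(round(get_state()['time'],2),len(q),np.round(np.median(q,0),1),'lugtop',np.round(np.percentile(l[:,2],98),1),np.round(np.median(l,0),1)); return im
ctrl.movel([.5175,.1335,.32],max_speed=.08); chk()
ctrl.close_gripper(40)
q=down(np.radians(187)); K=[.530,.0085]
ctrl.movep([.53,.0085,.32],q); chk()
ctrl.movel([*K,.10],max_speed=.1); ctrl.pause(.3)
chk(); ctrl.pause(.5); im=chk(); cv2.imwrite('pics/side4.png',cv2.resize(im[90:270,200:400],None,fx=3,fy=3))
f=favg(20,.01); s=get_state(); print(s['tcp_pos'],s['qpos'],f[0],s['width'])
print([ (r['p'],r['point']) for r in models.recognise('side','hold_key_top')[:2]])
C=cam('wrist'); im,d=vision.grab_frame('wrist'); P=cloud('wrist',d,C)
p=P[d>0]; k=p[(abs(p[:,0]-.53)<.03)&(abs(p[:,1]-.01)<.03)&(p[:,2]>.031)&(p[:,2]<.045)]
print('key',len(k), k.mean(0) if len(k) else '', cv2.minAreaRect(k[:,:2].astype(np.float32)*1000) if len(k)>3 else '')
E
```

```text
25.46 351 [  4.5  19.  -86.5] lugtop 17.1 [2.8 6.1 4.9]
26.84 352 [  4.4  18.5 -86.2] lugtop 16.8 [2.9 5.4 4.8]
29.54 352 [  4.4  19.1 -86.3] lugtop 17.5 [3.  5.9 4.5]
30.09 348 [  4.6  18.6 -87.6] lugtop 17.3 [2.5 5.6 5.6]
[0.53002296 0.00847483 0.10000335] [ 0.10737379  0.51445472 -0.25099994  1.92281846  0.18508783  0.72636475
  1.44161767] [-0.11114388 -0.04011253 -0.03612775] 0.0001609715666583135
[]
key 1077 [0.52876054 0.00894034 0.03346571] ((529.222900390625, 8.817696571350098), (26.096025466918945, 27.037458419799805), 8.200392723083496)
```

View pics/side4.png

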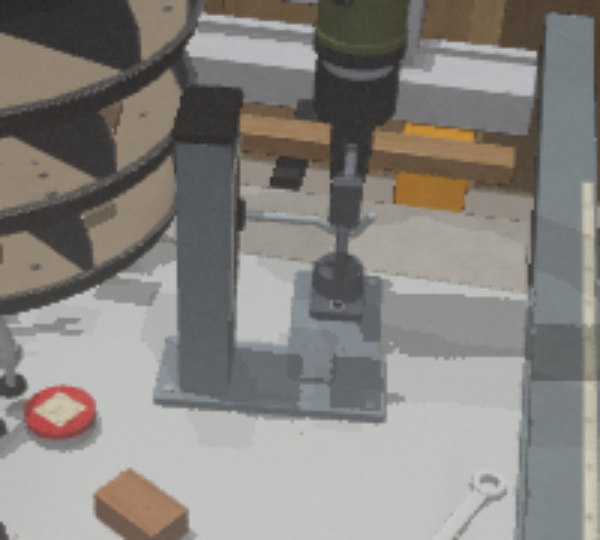

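The side view shows the bracket hanging still on the saddle at about (342,230), with the gripper behind it over the key. Its measured position hasn't changed for 4 s. The key centre is (0.529, 0.009, 0.034), so I'll press it.

```bash
python3 - <<'E'
from h import *
K=[.529,.0088]
ctrl.movel([*K,.042],max_speed=.08)
for z in [.034,.031,.029,.028,.027,.026,.025]:
    ctrl.movel([*K,z],max_speed=.02); ctrl.pause(.1)
    f=favg(20,.01)[0]; s=get_state(); print(z,round(s['time'],2),s['tcp_pos'][2].round(5),np.round(f,2))
    if f[2]>7: break
ctrl.pause(.3)
E
```

```text
0.034 32.05 0.03411 [ 0.04 -0.14  1.43]
0.031 32.62 0.03108 [-0.5  -0.51  2.97]
0.029 33.13 0.02905 [-0.37 -0.74  4.33]
0.028 33.65 0.02811 [-0.7  -0.54  6.2 ]
0.027 34.17 0.02792 [-3.42 -0.82 15.7 ]
```

The key is bottomed against its stop. Retreating straight up and doing a final check.

```bash
python3 - <<'E'
from h import *
ctrl.movel([.529,.0088,.13],max_speed=.08); ctrl.pause(1)
C=cam('side'); im,d=vision.grab_frame('side'); P=cloud('side',d,C)[d>0]
R=np.stack([SX,np.cross([0,0,1],SX),[0,0,1]]); L=(P-SEAT)@R.T*1000
q=L[(abs(L[:,0])<45)&(abs(L[:,1])<60)&(L[:,2]>-112)&(L[:,2]<-60)]
print(len(q),np.median(q,0)); s=get_state(); print(s['time'],s['contact_force'])
k=P[(abs(P[:,0]-.53)<.02)&(abs(P[:,1]-.012)<.02)&(P[:,2]>.026)&(P[:,2]<.05)]; print('key z',len(k),np.percentile(k[:,2],90) if len(k) else '')
a=np.load('side.npz')['im']; df=cv2.absdiff(a,im).max(2)>40; m=df[215:,:].copy(); print('diff cells',[(int(x),int(y)+215,int(w),int(h),int(n)) for x,y,w,h,n in cv2.connectedComponentsWithStats(m.astype(np.uint8))[2][1:] if n>30])
print(ticket.close_job())
E
```

```text
350 [  4.52362658  18.5240927  -86.20335391]
36.9583 [ 0.11935424 -0.05091688 -0.04476811]
key z 0 
diff cells [(497, 215, 63, 156, 6176), (274, 248, 27, 50, 810)]
the job is handed in; nothing more can be done
None
```

I hung the bracket on the scale hook and let go once the scale carried it. After it had settled I pressed the hold key down to its stop, then handed the job in at 37 s with the bracket still hanging and the other things on the bench undisturbed; while lowering it I had to shift the eye about 3 mm to relieve a sideways force of about 3.6 N on the hook.

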